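# Set the sprung length gauge to a marker tube

## Robot

A 6-joint arm with a two-finger parallel gripper is mounted at the origin on the work surface. World frame = base frame: x ahead of the robot, y to its left, z up, the work surface at z = 0. Lengths are in m, angles in rad, forces in N, time in s.
With the tool pointing down it reaches from about 0.3 to 0.875 m from the base axis. Payload 6.4 kg.
Tool frame: the origin (TCP) lies midway between the tips of the shut fingers; the grasp point (between the pads) lies ctrl.grip_depth behind it (ctrl.grip_depth is the distance from the TCP to the grasp point, in m); x points along the fingers, y is the direction in which the jaws open and shut, and the axes are right-handed (so a half turn about x gives the same grasp; the last joint's range is limited). The gripper opens to 85 mm and grips with 20 to 120 N. Pads are 22 mm wide; open, the fingers measure 114 mm over their backs; the gripper's body (76 mm by 85 mm) begins 54 mm behind the grasp point. The pads swing forward as they close: fully open they stand 13 mm farther back than shut.
Start: joints at [1.024, 0.181, 1.607, -0, 1.354, -0.206], TCP at [0.192, 0.542, 0.231] pointing down, gripper open.
Joint ranges: [-2.99, 2.99], [-0.89, 2.07], [0.3, 2.58], [-1.14, 4.28], [0, 2.63], [-3.12, 3.12]. Speed limits (rad/s): [2.57, 2.57, 3.01, 3.14, 3.14, 3.14].

## Interface

Orientations are given as a unit quaternion [w, x, y, z].
In Python, from bench import ctrl gives the robot as it stands.
- The arm moves only by the tool carry_out, never from a script. Its argument "motion" is one flat list of numbers, 7 for each row, row after row: the turn, a rotation vector about the tool's x, y, z in degrees, then the shift along the tool's x, y, z in m, then the gripper's target within -1 to 1 (shut at 1, half-way at 0, fully open at -1). A call has 1 to 10 rows; each row shifts and turns the pose as measured when the row begins, along the tool's axes as they then stand; what a row does not reach is not made up. A row lasts 1/10 s, in which the tool goes at most 50 mm and 8.59 degrees, less where a joint would pass 70% of its speed; a pose out of reach is approached as far as the arm can. A call with a gripper value outside its range is refused whole. The fingers move at their own pace and stop on an object; the grip force is fixed at half the most. Time passes only in rows, so rows that do not move let the fingers close. It gives the time, the measured TCP pose, the force and the opening at its end, in the units of the state.
- ctrl.get_obs(): the state, without advancing time (a new reading comes with each control period).
- ctrl.camera(name): name is "side" or "top" or "wrist"; returns the picture (384x512x3 uint8, blue, green, red); there is no depth.
- ctrl.camera_params(name): a dict with "mtx" (3x3 intrinsics, pixels), "k1" (the pictures are not rectified: a ray, as slopes to the right and down, at radius r is drawn at 1 + k1 r^2 times it, then the intrinsics apply), "pose" (4x4, takes a point from camera to world coordinates); the wrist camera has in their place "hand_eye" (4x4, takes a point from camera to tool coordinates, whose origin is the TCP and whose axes are the tool frame's). Camera axes: x right, y down, z forward; pixel columns grow to the right and rows downward; lengths in m; the calibration is good to about 2 mm. A picture is of the moment at which its call begins: read the wrist's pose just before it. camera_params takes no time and is no camera call.
- ctrl.hand_in(): hands the job in, once; it reports no verdict.
Trained networks look in the newest picture that a camera, given by its name, has taken for a name from the list of things; names that differ only in an ending like _2 or _b are one class to them, and where a whole thing is asked for, a point or a joint stands for the part that bears it (a point fixed in the world has none). Each returns a list of dicts, best first, with "conf" (0 to 1); they miss things now and then, are a little off and sometimes report something else, mostly with a low value. They report only what shows in the picture. A call takes as long as a camera call.
- ctrl.boxes_of(camera, thing): "point" ([x, y, z] in m, in the coordinates of the camera as it stood for that picture, good to about 4 mm: the middle of the surface that is visible of it).
- ctrl.trace(camera, thing): "pixels" (384x512 bool, what is visible of it).
- ctrl.landmark_of(camera, thing): "point" ([x, y, z] in m, in the coordinates of the camera as it stood for that picture, good to about 4 mm: a listed point, or the origin of a listed thing).
The state is a dict: "time_s": time; "q": joint angles; "dq": joint speeds; "joint_efforts": joint torques, N m; "eef_pos": TCP position; "eef_rot": TCP orientation; "wrist_force": force on the tool from outside, world axes, zero at the start; "torque": the same for the moment, N m; "opening": opening from 0.0 (shut) to 1.0 (fully open).
Only numpy, scipy, OpenCV 4.12 (cv2) and the standard library are available. Lean on these libraries where they do the work, as an engineer would, in place of code of your own. Each camera call takes 0.05 s, during which the arm holds its last target. There are 200 camera calls.

## Task

Take the capped aluminium tube out of the storage block and stand it all the way down in the only empty hole of the length gauge's row, then let go of it: it marks the length wanted. Then pull the gauge's sprung rod out by its black post until the steel pointer points at the middle of that tube, and finish while still holding the rod there, steady against its spring. Leave the other tubes, the dowels and everything else on the bench where they are.

Things in the scene. Friction and masses are not known exactly. Their poses are not given: they have to be found in the camera images.
- gauge: length gauge fixed to the bench: plywood board 400 x 160 x 15 mm, origin at its underside's centre, x along the board the way the rod is pulled out, z up. Beside the rod's path a wooden block (150 x 44 mm, top 55 mm above the bench) has a row of three upright holes along y = 45 mm, at x = 85, 125, 165 mm; tubes stand in two, one is empty (which one varies)
- rod: sprung steel rod (12 mm) telescoping out of the gauge's aluminium barrel (26 mm, axis at gauge y = -40 mm, 45 mm up, mouth at x = -30 mm), with the post and pointer at its outer end. Origin as handle_grip, axes as the gauge's. Starts fully in; slides out along gauge x, at most 155 mm. Spring pull: 3.6 N fully in, 6 N more per 100 mm; let go, it snaps back
- handle_grip (a point): the place to grip on the upright black round post at the rod's outer end: on its axis, 95 mm above the bench. The post is 22 mm in diameter; its top lies 23 mm above this point and its foot 55 mm below. The steel pointer bar leaves it 33 mm below this point (5 mm thick)
- pointer_tip (a point): tip of the steel pointer, 62 mm above the bench: it reaches 65 mm from the post's axis along the gauge's +y, towards the row of holes, and ends 12 mm short of the tubes there. It has the same gauge x as the post's axis and travels along the row as the rod is pulled
- empty_hole (a point): centre of the mouth of the only empty hole in the gauge's row (55 mm above the bench); axes as the gauge's. Hole 18 mm in diameter, 32 mm deep, small chamfer. Holes are 40 mm apart, centre to centre; tubes in them rise 78 mm above the mouth
- marker_mid (a point): the marker tube: a capped aluminium tube, 16 mm in diameter and 110 mm tall, plain body, black cap over the top 18 mm; this point is on its axis half-way up (55 mm above its foot), its z axis points to the cap. It starts standing in one of the storage block's holes and is the only tube there
- marker: the same marker tube; origin at the centre of its foot
- store: wooden storage block fixed to the bench, 150 x 60 x 45 mm, origin at the centre of its underside, with three holes like the gauge's (18 mm wide, 32 mm deep) in a row along its own x, at x = -45, 0 and 45 mm. One holds the marker tube, the others short wooden dowels; which is which varies
- tube_a: a tube that already stands in the gauge's row: a capped aluminium tube, 16 mm in diameter and 110 mm tall, plain body, black cap over the top 18 mm; origin at its foot. Stays there
- tube_b: the other tube that already stands in the gauge's row: a capped aluminium tube, 16 mm in diameter and 110 mm tall, plain body, black cap over the top 18 mm; origin at its foot. Stays there
- dowel_a: wooden dowel 16 mm in diameter, 60 mm tall, standing in the storage block; origin at its foot. Stays there
- dowel_b: another wooden dowel, the same, in the storage block. Stays there
- sander: cork sanding block 90 x 50 x 26 mm lying on the gauge's board beside the barrel; origin at its underside. Bystander
- jar: glass jar 56 mm in diameter, 60 mm tall, beside the storage block; origin at its underside. Bystander
- ear_defenders: yellow ear defenders, about 160 x 150 x 72 mm, beyond the gauge; origin on the bench between the cups. Bystander
- hammer: hammer, about 300 mm long, lying on the bench beyond the gauge. Bystander
- offcut: softwood offcut 190 x 45 x 30 mm lying on the bench; origin at its underside. Bystander

How it is judged:
On the way:
1. the marker tube stands fully down in the gauge's empty hole, let go (horizontal distance between marker_mid and empty_hole below 0.006 m and angle between marker_mid's own z axis and vertical below 0.1 rad and z of marker_mid in the frame of empty_hole below 0.027 m and contact force between the fingers and marker below 0.2 N), for 0.2 s.
At the end, for the whole second after the job is handed in: The marker tube stands upright (0.1 rad) and fully down (within 4 mm) in the once empty hole, let go; the pointer tip is within 5 mm, along the row, of that hole's centre, at rest, because the robot holds the post (over 2 N); the pointer does not touch the tube (all of step 1 and x of pointer_tip in the frame of empty_hole between -0.005 and 0.005 m and linear speed of rod below 0.01 m/s and contact force between any of the fingers, the arm and rod above 2 N and contact force between marker and rod below 0.2 N); the arm keeps its last pose, push and grip.
It fails at once if a tube already in the row or a dowel is moved by more than 15 mm (distance of any of tube_a, tube_b, dowel_a, dowel_b from where it was at the start of the episode above 0.015 m).
It fails at once if a bystander is moved by more than 30 mm (distance of any of sander, jar, ear_defenders, hammer, offcut from where it was at the start of the episode above 0.03 m).
It also fails if it takes over 61 s, if anything falls off the work surface, if the arm or the gripper's body presses on something with over 40 N, if the wrist force passes 120 N, or if a joint passes its speed limit or range.

## Working session

There is one attempt and no reset: what is moved stays moved. The work goes in short steps, Python scripts to look and compute and a tool call to move; the robot and the scene stay as the last step left them, time stands still between calls to the robot, and variables do not carry over. Pictures are saved under pics/ and viewed, about 8 in all and at most 12, crops included, and the job is handed in when it is done.

Besides the shell and the picture viewer there is one more tool, called after "Call:" in YAML: its name, and indented under it one key for each argument. carry_out: Moves the arm, as the interface text tells. Its arguments: {"type":"object","properties":{"motion":{"type":"array"}},"required":["motion"]}

```bash
mkdir -p pics; cat > h.py <<'E'
import numpy as np, cv2
from bench import ctrl
from scipy.spatial.transform import Rotation as R
def tcp():
    o=ctrl.get_obs(); q=o["eef_rot"]; T=np.eye(4)
    T[:3,:3]=R.from_quat([q[1],q[2],q[3],q[0]]).as_matrix(); T[:3,3]=o["eef_pos"]; return T
def cam(name):
    T=tcp(); im=ctrl.camera(name); p=ctrl.camera_params(name)
    return im,(T@p["hand_eye"] if name=="wrist" else np.array(p["pose"]))
def w(P,pt): return (P@np.r_[pt,1])[:3]
def lm(name,P,thing,f=None):
    r=(f or ctrl.landmark_of)(name,thing)
    return [(np.round(w(P,d["point"]),4).tolist(),round(d["conf"],2)) for d in r[:4]]
E
python3 - <<'E'
from h import *
print(ctrl.get_obs(), ctrl.grip_depth)
for n in ("side","top"):
    im,P=cam(n); cv2.imwrite(f"pics/{n}1.png",im); print(n,P.round(3).tolist())
    for t in ("handle_grip","pointer_tip","empty_hole","marker_mid","tube_a","gauge","store","dowel_a","jar"): print(t,lm(n,P,t))
E
```

```text
{'time_s': 0.0, 'q': array([ 1.02368529e+00,  1.81573522e-01,  1.60800118e+00,  3.30527462e-06,
        1.35381481e+00, -2.06309471e-01]), 'dq': array([-0.00119375,  0.00136852, -0.00118264, -0.00039561, -0.00217324,
        0.00033295]), 'joint_efforts': array([ 1.04617018e-04, -4.44887674e+01, -3.51328039e+01, -4.20975466e-04,
        9.21377301e-03, -3.30795478e-05]), 'eef_pos': array([0.19188155, 0.54144912, 0.2303692 ]), 'eef_rot': array([ 0.69663059,  0.11931917,  0.69710011, -0.12049981]), 'wrist_force': array([-0.11071472, -1.40871813, -0.01289524]), 'torque': array([ 0.03010351, -0.04155973, -0.02063732]), 'opening': 0.9996757651162365} 0.0187
side [[0.787, -0.435, 0.437, 0.04], [-0.617, -0.562, 0.552, -0.775], [0.005, -0.703, -0.711, 0.993], [0.0, 0.0, 0.0, 1.0]]
handle_grip [([0.5794, -0.1099, 0.0951], 0.66)]
pointer_tip [([0.5168, -0.1166, 0.0631], 0.69), ([0.5061, 0.255, 0.0173], 0.27)]
empty_hole []
marker_mid [([0.5028, 0.2597, 0.0705], 0.46), ([0.4869, 0.3496, 0.0134], 0.36)]
tube_a [([0.4882, -0.0633, 0.0208], 0.64), ([0.4881, -0.0229, 0.0207], 0.61)]
gauge [([0.5422
[... 177 characters left out ...]
a [([0.487, 0.3471, 0.0112], 0.48), ([0.3899, -0.5259, 0.0024], 0.44), ([0.4957, 0.3048, 0.0151], 0.39)]
jar [([0.3875, -0.5253, 0.0013], 0.68), ([0.5902, 0.3244, 0.0026], 0.49)]
top [[-0.022, -0.984, 0.178, 0.307], [-1.0, 0.019, -0.018, -0.062], [0.015, -0.178, -0.984, 1.593], [0.0, 0.0, 0.0, 1.0]]
handle_grip [([0.5833, -0.1124, 0.096], 0.48)]
pointer_tip [([0.5176, -0.1118, 0.0613], 0.52)]
empty_hole []
marker_mid []
tube_a [([0.4902, -0.0239, 0.0219], 0.62), ([0.4925, -0.0642, 0.0232], 0.51)]
gauge [([0.5431, -0.1441, 0.0023], 0.78)]
store [([0.4991, 0.3034, -0.0002], 0.85)]
dowel_a [([0.4948, 0.3019, 0.0108], 0.42), ([0.4906, 0.3495, 0.011], 0.39)]
jar [([0.5924, 0.3263, 0.0017], 0.62)]
```

View pics/side1.png

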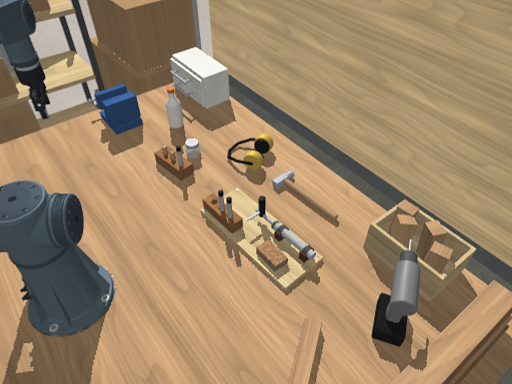

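View pics/top1.png

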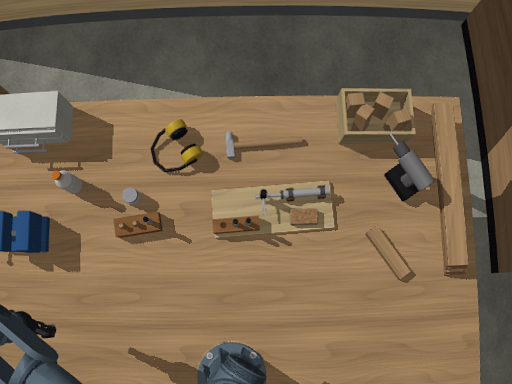

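Side/top pictures: the gauge is at about (250,205) in top, with its two tubes at the −y end. The empty hole is therefore the +y end one (x = 165 mm, top ≈ (220,224)). The marker stands in the store's −y hole (top ≈ (146,219), side ≈ (179,152)).

```bash
cat >> h.py <<'E'
def plan(p,jaw=None):
    "jaw: desired world direction of tool y (mod sign); prints turn about tool axes and shift in turned tool axes"
    T=tcp(); A=T[:3,:3]
    if jaw is not None:
        j=np.r_[np.array(jaw[:2],float),0]; j/=np.linalg.norm(j)
        if j@A[:,1]<0: j=-j
        x=np.array([0,0,-1.]); B=np.c_[x,j,np.cross(x,j)]
    else: B=A
    rv=R.from_matrix(A.T@B).as_rotvec(degrees=True)
    d=np.array(p)-T[:3,3]
    print("tcp",T[:3,3].round(4),"turn",rv.round(2),"shift after turn",(B.T@d).round(4),"shift now",(A.T@d).round(4))
E
python3 - <<'E'
from h import *
T=tcp(); print(T.round(3)); print(ctrl.camera_params("wrist")["hand_eye"])
plan([.50,.26,.23],[1,.15])
E
```

```text
[[ 0.     0.334  0.942  0.192]
 [ 0.     0.942 -0.334  0.542]
 [-1.     0.    -0.     0.231]
 [ 0.     0.     0.     1.   ]]
[[ 7.45856363e-04 -2.89359659e-01  9.57220158e-01 -1.43554764e-01]
 [ 9.99998891e-01  1.44938596e-03 -3.41051854e-04  1.05831269e-03]
 [-1.28869481e-03  9.57219352e-01  2.89360419e-01 -7.39074887e-02]
 [ 0.00000000e+00  0.00000000e+00  0.00000000e+00  1.00000000e+00]]
tcp [0.1922 0.542  0.2313] turn [61.94 -0.   -0.  ] shift after turn [0.0013 0.2626 0.3245] shift now [ 0.0013 -0.1629  0.3844]
```

Call:
carry_out:
  motion: [7.74,0,0,0,0,0.02,-1,7.74,0,0,0,0,0.02,-1,7.74,0,0,0,0,0.02,-1,7.74,0,0,0,0,0.02,-1,7.74,0,0,0,0,0.02,-1,7.74,0,0,0,0,0.02,-1,7.74,0,0,0,0,0.02,-1,7.74,0,0,0,0,0.02,-1]

```text
time_s: 1.8
eef_pos: [0.2977, 0.4281, 0.2312]
eef_rot: [0.527, 0.472, 0.527, -0.471]
wrist_force: [-0.1, 0.2, -0.5]
opening: 0.998
```

```bash
python3 -c "
from h import *
plan([.50,.26,.23],[1,.15])"
```

```text
tcp [0.2977 0.4281 0.2312] turn [-2.14 -0.07 -0.03] shift after turn [0.0012 0.1751 0.1963] shift now [0.0011 0.1823 0.1896]
```

Call:
carry_out:
  motion: [-2.1,0,0,0,0.026,0.027,-1,0,0,0,0,0.026,0.028,-1,0,0,0,0,0.026,0.028,-1,0,0,0,0,0.026,0.028,-1,0,0,0,0,0.026,0.028,-1,0,0,0,0,0.026,0.028,-1,0,0,0,0,0.018,0.026,-1,0,0,0,0,0,0,-1]

```text
time_s: 2.6
eef_pos: [0.5047, 0.2524, 0.2323]
eef_rot: [0.535, 0.464, 0.534, -0.461]
wrist_force: [-0.4, -0.1, -0.0]
opening: 1.001
```

```bash
python3 - <<'E'
from h import *
im,P=cam("wrist"); cv2.imwrite("pics/w1.png",im)
print(tcp().round(3).tolist())
for t in ("marker_mid","marker","dowel_a","store"): print(t,lm("wrist",P,t))
print(lm("wrist",P,"marker",ctrl.boxes_of))
E
```

```text
[[0.003, 0.99, 0.144, 0.503], [0.003, 0.144, -0.99, 0.254], [-1.0, 0.003, -0.003, 0.232], [0.0, 0.0, 0.0, 1.0]]
marker_mid [([0.5034, 0.2597, 0.0681], 0.83)]
marker [([0.5024, 0.2568, 0.0155], 0.95)]
dowel_a [([0.4915, 0.3467, 0.0128], 0.66), ([0.5022, 0.2992, 0.0144], 0.58)]
store []
[([0.5037, 0.2636, 0.121], 0.82)]
```

View pics/w1.png

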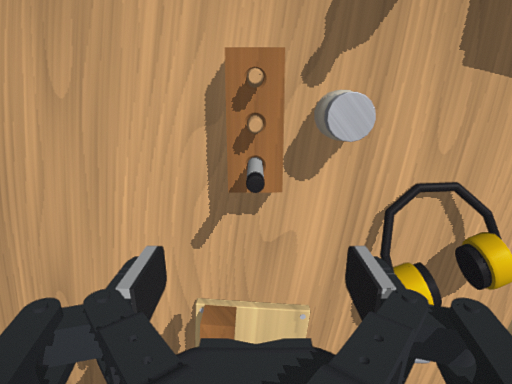

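Wrist view: the marker's cap is at (256,182), the dowels are at (256,76) and (256,122), and the row lies along the image vertical, so the jaws are square to it. I'll cross-check with rays.

```bash
cat >> h.py <<'E'
def ray(name,P,uv,z):
    p=ctrl.camera_params(name); n=cv2.undistortPoints(np.array([[uv]],float),np.array(p["mtx"]),np.array([p["k1"],0,0,0.]))[0,0]
    d=P[:3,:3]@np.r_[n,1]; return (P[:3,3]+d*(z-P[2,3])/d[2]).round(4)
E
python3 - <<'E'
from h import *
P=tcp()@ctrl.camera_params("wrist")["hand_eye"]
for uv,z in (((256,183),.123),((256,76),.073),((256,122),.073)): print(ray("wrist",P,uv,z))
plan([.503,.258,.135],[1,.15])
E
```

```text
[0.5013 0.2634 0.123 ]
[0.4881 0.3516 0.073 ]
[0.4944 0.31   0.073 ]
tcp [0.5012 0.2563 0.2324] turn [ 0.05 -0.17 -0.16] shift after turn [ 0.0974  0.002  -0.0014] shift now [ 0.0974  0.0017 -0.0011]
```

Call:
carry_out:
  motion: [0,0,0,0.03,0.0005,-0.003,-1,0,0,0,0.03,0,0,-1,0,0,0,0.03,0,0,-1,0,0,0,0.03,0,0,-1,0,0,0,0.03,0,0,-1,0,0,0,0,0,0,-1]

```text
time_s: 3.5
eef_pos: [0.4995, 0.2669, 0.0812]
eef_rot: [0.54, 0.462, 0.537, -0.455]
wrist_force: [-1.0, -0.5, -0.7]
opening: 0.999
```

```bash
python3 - <<'E'
from h import *
plan([.502,.260,.080],[1,.15])
im,P=cam("wrist"); cv2.imwrite("pics/w2.png",im)
for t in ("marker_mid","marker"): print(t,lm("wrist",P,t))
E
```

```text
tcp [0.4995 0.2669 0.0812] turn [ 0.67 -0.26 -0.56] shift after turn [0.0012 0.0014 0.0072] shift now [0.0012 0.0014 0.0072]
marker_mid [([0.5015, 0.2615, 0.0705], 0.95)]
marker [([0.5044, 0.259, 0.0141], 0.83)]
```

View pics/w2.png

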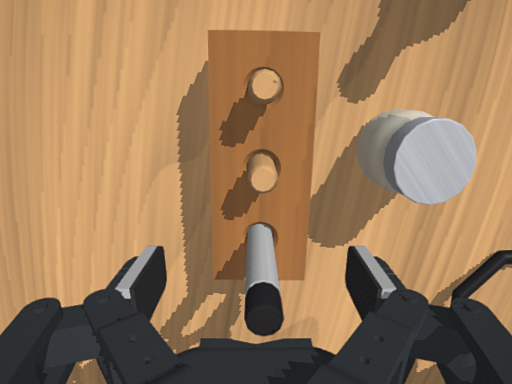

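The marker stands between the fingers, cap at (263,308). It needs about 1.5 mm in y and 6 mm in z, then the jaws can close.

Call:
carry_out:
  motion: [0.6,-0.25,-0.5,0.001,0.0015,0.006,-1,0,0,0,0,0,0,-1,0,0,0,0,0,0,1,0,0,0,0,0,0,1,0,0,0,0,0,0,1,0,0,0,0,0,0,1,0,0,0,0,0,0,1,0,0,0,0,0,0,1]

```text
time_s: 4.45
eef_pos: [0.5079, 0.2627, 0.0932]
eef_rot: [0.538, 0.466, 0.533, -0.457]
wrist_force: [-6.2, -0.8, 9.2]
opening: 0.17
```

```bash
python3 - <<'E'
from h import *
print(ctrl.get_obs()["opening"])
plan([.502,.260,.080],[1,.15])
E
```

```text
0.16955103777011138
tcp [0.5079 0.2627 0.0932] turn [ 0.   -0.12 -0.78] shift after turn [ 0.0132 -0.0062  0.0018] shift now [ 0.0131 -0.0064  0.0018]
```

```bash
python3 - <<'E'
from h import *
im,P=cam("wrist"); im2,P2=cam("side")
c=cv2.resize(im2[100:200,130:240],None,fx=4,fy=4)
cv2.imwrite("pics/w3.png",np.hstack([cv2.resize(im,(400,400)),c[:400,:400]]))
for t in ("marker_mid","marker"): print(t,lm("wrist",P,t),lm("side",P2,t))
print(ctrl.get_obs()["wrist_force"],tcp()[:3,3])
E
```

```text
marker_mid [([0.5098, 0.2628, 0.0696], 0.7)] [([0.5046, 0.2592, 0.0718], 0.54)]
marker [([0.5024, 0.2568, 0.0143], 0.55)] [([0.5063, 0.2543, 0.0128], 0.47)]
[-7.91107335 -1.26514133  9.24490385] [0.50786529 0.26272275 0.09317616]
```

View pics/w3.png

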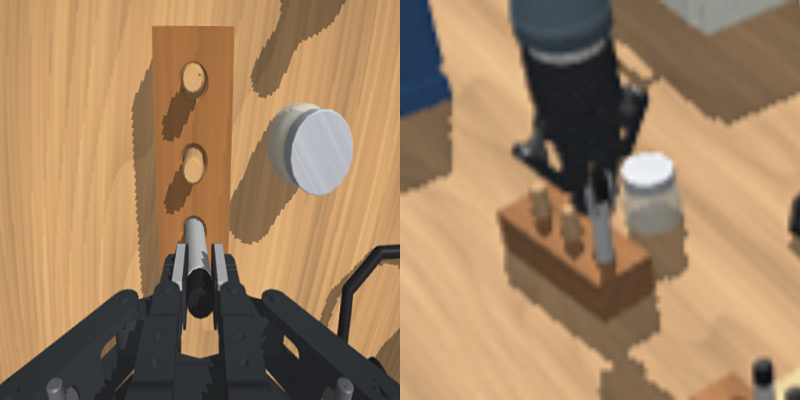

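The tube is still fully down (z≈.070). The pads slid up while closing and now hold it just under and at the cap, which is usable. I'll relieve the side push and lift.

Call:
carry_out:
  motion: [0,-0.1,-0.7,0,-0.004,0.001,1,0,0,0,0,-0.002,0.001,1,0,0,0,-0.015,0,0,1,0,0,0,-0.02,0,0,1,0,0,0,-0.03,0,0,1,0,0,0,-0.03,0,0,1,0,0,0,-0.01,0,0,1,0,0,0,0,0,0,1]

```text
time_s: 5.55
eef_pos: [0.5016, 0.2595, 0.2042]
eef_rot: [0.536, 0.462, 0.535, -0.461]
wrist_force: [-0.8, 0.0, -1.1]
opening: 0.167
```

```bash
python3 - <<'E'
from h import *
print(ctrl.get_obs()["opening"])
plan([.492,.095,.185],[1,.045])
im,P=cam("wrist")
for t in ("marker_mid","marker"): print(t,lm("wrist",P,t))
E
```

```text
0.16689858066176874
tcp [0.5016 0.2595 0.2042] turn [ 5.96 -0.03 -0.14] shift after turn [ 0.0192 -0.017   0.1639] shift now [ 0.0191 -0.034   0.1612]
marker_mid [([0.5031, 0.2593, 0.1806], 0.68)]
marker [([0.5002, 0.2513, 0.1221], 0.87)]
```

Call:
carry_out:
  motion: [5.9,0,0,0,-0.002,0.01,1,0,0,0,0,-0.003,0.03,1,0,0,0,0,-0.003,0.03,1,0,0,0,0,-0.003,0.03,1,0,0,0,0,-0.003,0.03,1,0,0,0,0,-0.002,0.02,1,0,0,0,0,0,0.01,1,0,0,0,0,0,0,1,0,0,0,0,0,0,1]

```text
time_s: 6.6
eef_pos: [0.4828, 0.0933, 0.1859]
eef_rot: [0.504, 0.482, 0.518, -0.497]
wrist_force: [0.0, -0.2, -1.3]
opening: 0.167
```

```bash
python3 - <<'E'
from h import *
im,P=cam("wrist"); cv2.imwrite("pics/w4.png",im); print(tcp().round(4).tolist())
for t in ("empty_hole","marker_mid","marker","tube_a","handle_grip","pointer_tip"): print(t,lm("wrist",P,t))
print(lm("wrist",P,"marker",ctrl.boxes_of))
E
```

```text
[[-0.029, 0.9986, 0.0436, 0.4828], [-0.0016, 0.0435, -0.9991, 0.0935], [-0.9996, -0.029, 0.0003, 0.1859], [0.0, 0.0, 0.0, 1.0]]
empty_hole []
marker_mid []
marker []
tube_a []
handle_grip []
pointer_tip []
[([0.4809, 0.0924, 0.1967], 0.75)]
```

View pics/w4.png

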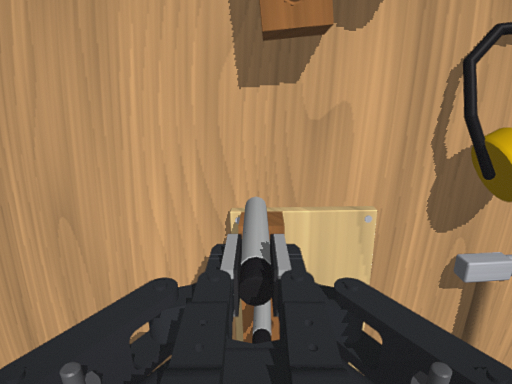

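Wrist view: the gauge is at the bottom edge, hidden by the gripper. I'll rise and pass over the row so the camera, which is on the +y side, sees the hole and pointer.

Call:
carry_out:
  motion: [0,0,-1.7,-0.03,0.004,0,1,0,0,0,-0.035,0.003,0.01,1,0,0,0,-0.015,0,0.03,1,0,0,0,0,0,0.04,1,0,0,0,0,0,0.04,1,0,0,0,0,0,0.025,1,0,0,0,0,0,0.005,1,0,0,0,0,0,0,1,0,0,0,0,0,0,1,0,0,0,0,0,0,1]

```text
time_s: 8.0
eef_pos: [0.5014, -0.0568, 0.2704]
eef_rot: [0.499, 0.472, 0.526, -0.502]
wrist_force: [-0.0, 0.9, -1.3]
opening: 0.167
```

```bash
python3 - <<'E'
from h import *
im,P=cam("wrist"); cv2.imwrite("pics/w5.png",im); print(tcp().round(4).tolist())
for t in ("empty_hole","marker_mid","marker","tube_a","handle_grip","pointer_tip","gauge"): print(t,lm("wrist",P,t))
E
```

```text
[[-0.0566, 0.9971, 0.0514, 0.5014], [-0.0038, 0.0513, -0.9987, -0.0567], [-0.9984, -0.0568, 0.0009, 0.2704], [0.0, 0.0, 0.0, 1.0]]
empty_hole [([0.5203, -0.1136, 0.0574], 0.31)]
marker_mid [([0.5017, -0.0584, 0.2456], 0.93)]
marker [([0.4951, -0.0603, 0.1877], 0.88)]
tube_a [([0.493, -0.0231, 0.0221], 0.92), ([0.495, -0.0646, 0.0251], 0.75), ([0.7738, 0.1482, -0.0065], 0.22)]
handle_grip [([0.582, -0.1104, 0.0961], 0.96)]
pointer_tip [([0.5182, -0.1163, 0.0583], 0.71), ([0.4899, -0.0243, 0.0227], 0.67)]
gauge [([0.5437, -0.1436, 0.0002], 0.91), ([0.5197, -0.1186, 0.0551], 0.3)]
```

View pics/w5.png

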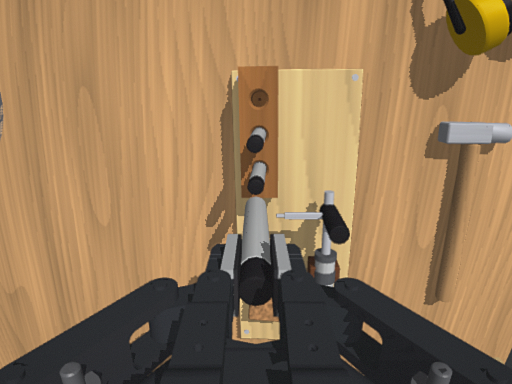

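Empty hole mouth at (260,98), tube caps at (257,143) and (257,185), pointer tip at (278,216), post top at (341,235).

```bash
python3 - <<'E'
from h import *
im,P=cam("wrist")
g=cv2.cvtColor(im,cv2.COLOR_BGR2GRAY); print(g[88:110:2,246:276:2])
for uv,z in (((260,98),.055),((256,145),.133),((257,186),.133),((278,216),.062),((341,236),.118),((360,70),.015)): print(uv,ray("wrist",P,uv,z))
plan([.488,.017,.27],[1,.045])
E
```

```text
[[113 112 114 116 102  78  74  73  85 109 111 111 112 110 108]
 [113 112 111  85  72  59  58  56  55  73 111 114 114 111 107]
 [113 114  90  71  57  68  67  72  71  63  72 114 111 111 107]
 [114 112  91  53  71  70  67  69  73  71  64 106 113 111 106]
 [113 109  90  57  72  69  69  69  72  74  70  90 112 110 108]
 [114 111  90  67  69  67  53  49  72  73  73  92 114 112 106]
 [114 116 108  61  70  70  69  68  71  71  84  99 114 111 107]
 [112 114 124  66  69  70  68  68  72  74  93 114 113 112 108]
 [114 112 125 125  73  66  67  67  75  98 102 114 113 110 107]
 [115 113 113 125 127 105 101 105 112 106 110 113 113 110 108]
 [113 112 110 109 113 124 122 114 106 108 111 112 113 112 107]]
(260, 98) [0.4907 0.0176 0.055 ]
(256, 145) [ 0.4927 -0.0237  0.133 ]
(257, 186) [ 0.4956 -0.0621  0.133 ]
(278, 216) [ 0.5203 -0.1181  0.062 ]
(341, 236) [ 0.5844 -0.1139  0.118 ]
(360, 70) [0.6074 0.0578 0.015 ]
tcp [ 0.5015 -0.0578  0.2705] turn [0.3  0.09 3.24] shift after turn [ 0.0005 -0.0101 -0.0753] shift now [ 0.0009 -0.0097 -0.0754]
```

Call:
carry_out:
  motion: [0.2,0,3.2,0,0,0,1,0,0,0,0,-0.001,-0.02,1,0,0,0,0,-0.003,-0.03,1,0,0,0,0,-0.003,-0.02,1,0,0,0,0,0,-0.005,1,0,0,0,0,0,0,1,0,0,0,0,0,0,1]

```text
time_s: 9.15
eef_pos: [0.4912, 0.0174, 0.2704]
eef_rot: [0.512, 0.489, 0.51, -0.489]
wrist_force: [-0.4, -0.8, -0.1]
opening: 0.165
```

```bash
python3 - <<'E'
from h import *
plan([.4905,.0168,.19],[1,.045])
im,P=cam("wrist"); cv2.imwrite("pics/w6.png",im)
for t in ("marker_mid","marker"): print(t,lm("wrist",P,t))
im,P=cam("side")
for t in ("marker_mid","marker"): print(t,lm("side",P,t))
E
```

```text
tcp [0.4912 0.0174 0.2704] turn [-0.02  0.14 -0.11] shift after turn [ 0.0804 -0.0007  0.0006] shift now [ 0.0804 -0.0009  0.0004]
marker_mid [([0.4966, 0.0172, 0.2444], 0.64)]
marker [([0.4882, 0.0143, 0.1902], 0.74)]
marker_mid [([0.4844, 0.0123, 0.2448], 0.71)]
marker [([0.4932, 0.0123, 0.1907], 0.52)]
```

```bash
python3 - <<'E'
from h import *
im,P=cam("wrist"); print(tcp()[:3,3].round(4))
r=ctrl.trace("wrist","marker")
for d in r[:2]:
    ys,xs=np.nonzero(d["pixels"]); print(d["conf"],len(ys),ys.min(),ys.max())
    for y in range(ys.min(),ys.min()+40,6): print(y,xs[ys==y].min(),xs[ys==y].max())
    u=(xs[ys<ys.min()+12].mean(),ys.min()-.5)
    for z in (.186,.188,.190): print(ray("wrist",P,u,z)-[0,.008,0])
    t=(xs[ys>ys.max()-12].mean(),ys.max()+.5); print("cap near edge",t,ray("wrist",P,t,.298)+[0,.008,0])
cv2.imwrite("pics/w6.png",cv2.resize(im[150:350,156:356],None,fx=3,fy=3))
E
```

```text
[0.4911 0.0174 0.2703]
0.84 2981 196 305
196 254 258
202 246 265
208 245 266
214 244 266
220 244 267
226 243 267
232 243 268
[0.4915 0.0127 0.186 ]
[0.4915 0.0133 0.188 ]
[0.4915 0.0139 0.19  ]
cap near edge (np.float64(255.09354838709677), np.float64(305.5)) [0.4917 0.0128 0.298 ]
```

View pics/w6.png

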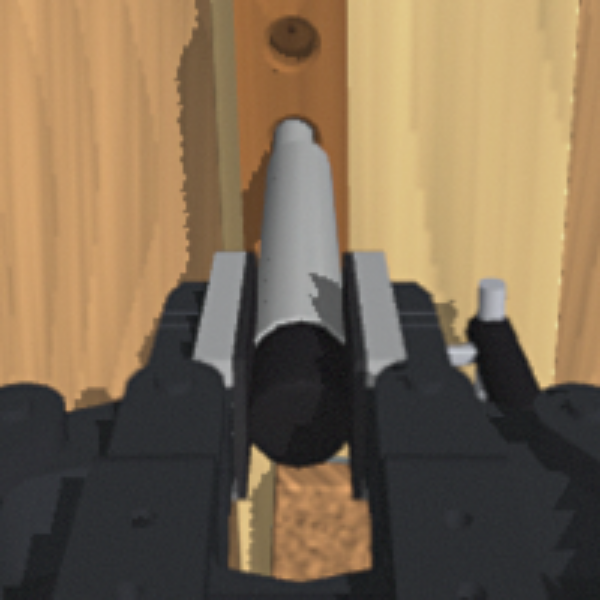

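Crop: the empty hole is at about (294,40), full frame (254,163). The neighbour tube's foot shows behind the held tube, which is upright between the pads.

```bash
python3 - <<'E'
from h import *
im,P=cam("wrist")
print(ray("wrist",P,(254,163.3),.055)); print(lm("wrist",P,"empty_hole"))
plan([.4905,.0205,.15],[1,.045])
E
```

```text
[0.49   0.0191 0.055 ]
[]
tcp [0.491  0.0177 0.2703] turn [-0.04  0.12 -0.11] shift after turn [ 0.1203 -0.0004 -0.0028] shift now [ 0.1203 -0.0006 -0.0031]
```

Call:
carry_out:
  motion: [0,0,0,0.03,-0.001,-0.004,1,0,0,0,0.04,0,0,1,0,0,0,0.03,0,0,1,0,0,0,0.01,0,0,1,0,0,0,0,0,0,1,0,0,0,0,0,0,1]

```text
time_s: 10.25
eef_pos: [0.4927, 0.0209, 0.1603]
eef_rot: [0.514, 0.49, 0.508, -0.488]
wrist_force: [0.4, 0.7, -0.2]
opening: 0.166
```

```bash
python3 - <<'E'
from h import *
im,P=cam("wrist"); cv2.imwrite("pics/w7.png",cv2.resize(im[120:320,156:356],None,fx=3,fy=3))
plan([.4897,.022,.145],[1,.045])
E
```

```text
tcp [0.4929 0.0208 0.1607] turn [-0.05  0.22 -0.5 ] shift after turn [ 0.0157 -0.0032 -0.0013] shift now [ 0.0156 -0.0033 -0.0014]
```

View pics/w7.png

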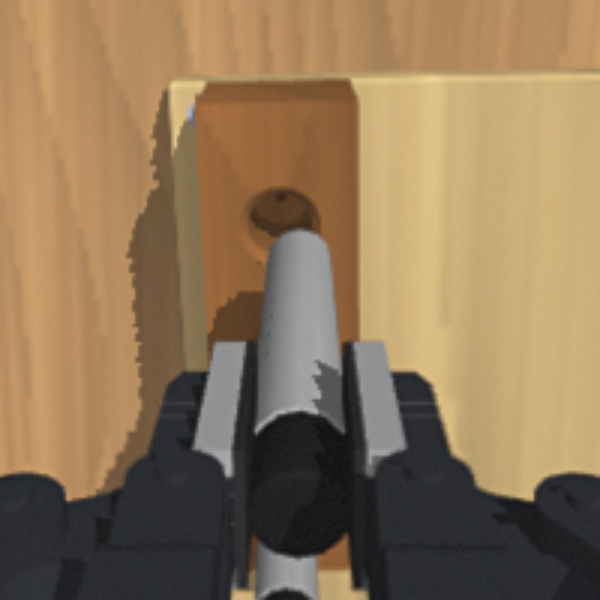

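Crop: hole mouth centred at about (281,221), tube foot rim top at (299,230). The tube is about 4 mm too far to the right (+tool y).

```bash
python3 - <<'E'
from h import *
P=tcp()@ctrl.camera_params("wrist")["hand_eye"]
h=ray("wrist",P,(156+281/3,120+221/3),.055); f=ray("wrist",P,(156+299/3,120+230/3),.078)-[0,.008,0]
print(h,f,tcp()[:3,:3].T@np.r_[(h-f)[:2],0])
E
```

```text
[0.4894 0.0187 0.055 ] [0.494  0.0156 0.078 ] [-5.15337300e-05 -4.45885880e-03 -3.29938214e-03]
```

Call:
carry_out:
  motion: [0,0.2,-0.5,0.005,-0.0038,-0.0033,1,0,0,0,0.005,0,0,1,0,0,0,0,0,0,1,0,0,0,0,0,0,1]

```text
time_s: 10.7
eef_pos: [0.4914, 0.0238, 0.1538]
eef_rot: [0.513, 0.49, 0.509, -0.488]
wrist_force: [-0.2, 0.6, -0.6]
opening: 0.169
```

```bash
python3 - <<'E'
from h import *
im,P=cam("wrist"); cv2.imwrite("pics/w8.png",cv2.resize(im[120:320,156:356],None,fx=3,fy=3))
plan([.489,.025,.145],[1,.045])
E
```

```text
tcp [0.4914 0.0238 0.1538] turn [-0.04  0.09 -0.35] shift after turn [ 0.0088 -0.0023 -0.0013] shift now [ 0.0088 -0.0024 -0.0013]
```

View pics/w8.png

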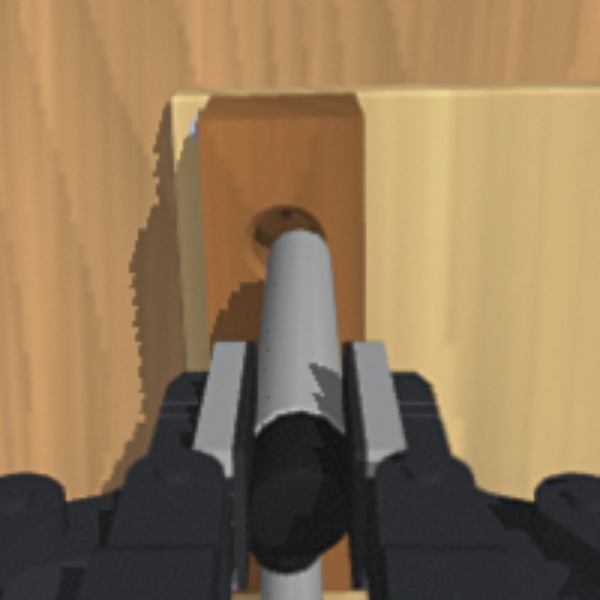

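Crop: hole centre at about (287,241), foot top at (299,230). About 2–3 mm left to correct in tool y.

```bash
python3 - <<'E'
from h import *
P=tcp()@ctrl.camera_params("wrist")["hand_eye"]
h=ray("wrist",P,(156+287/3,120+241/3),.055); f=ray("wrist",P,(156+299/3,120+230/3),.0715)-[0,.008,0]
print(h,f,tcp()[:3,:3].T@np.r_[(h-f)[:2],0])
E
```

```text
[0.4894 0.0183 0.055 ] [0.4922 0.0189 0.0715] [-1.65839059e-05 -2.82373286e-03  4.75665534e-04]
```

Call:
carry_out:
  motion: [0,0,-0.3,0,-0.0025,0,1,0,0,0,0,0,0,1,0,0,0,0,0,0,1]

```text
time_s: 11.05
eef_pos: [0.4889, 0.0236, 0.1542]
eef_rot: [0.512, 0.489, 0.51, -0.489]
wrist_force: [-0.1, 0.6, -1.4]
opening: 0.165
```

```bash
python3 - <<'E'
from h import *
plan([.489,.0235,.145],[1,.045])
E
```

```text
tcp [0.4889 0.0236 0.1542] turn [-0.05  0.1  -0.06] shift after turn [0.0092 0.0001 0.0001] shift now [0.0092 0.0001 0.0001]
```

Call:
carry_out:
  motion: [0,0,0,0.009,0,0,1,0,0,0,0.009,0,0,1,0,0,0,0.007,0,0,1,0,0,0,0,0,0,1]

```text
time_s: 11.45
eef_pos: [0.4885, 0.0226, 0.127]
eef_rot: [0.512, 0.488, 0.51, -0.49]
wrist_force: [-0.3, -1.0, -1.8]
opening: 0.168
```

```bash
python3 - <<'E'
from h import *
plan([.489,.0235,.105],[1,.045]); print(ctrl.get_obs()["wrist_force"])
im,P=cam("wrist"); print([lm("wrist",P,t) for t in("marker","marker_mid")])
E
```

```text
tcp [0.4885 0.0226 0.127 ] turn [-0.03  0.21 -0.  ] shift after turn [ 0.022   0.0005 -0.0008] shift now [ 0.022   0.0005 -0.0009]
[-0.33127307 -0.95346938 -1.7946621 ]
[[([0.4908, 0.0212, 0.0449], 0.93)], []]
```

Foot is about 10 mm below the mouth with no contact force, so it is in the hole. Continue down.

Call:
carry_out:
  motion: [0,0,0,0.008,0,-0.0005,1,0,0,0,0.008,0,0,1,0,0,0,0.005,0,0,1,0,0,0,0.003,0,0,1]

```text
time_s: 12.0
eef_pos: [0.4893, 0.0224, 0.1032]
eef_rot: [0.513, 0.488, 0.509, -0.49]
wrist_force: [-5.4, -2.2, 29.9]
opening: 0.164
```

```bash
python3 - <<'E'
from h import *
plan([.489,.0235,.105],[1,.045]); print(ctrl.get_obs()["wrist_force"])
im,P=cam("wrist"); print([lm("wrist",P,t) for t in("marker","marker_mid")])
E
```

```text
tcp [0.4893 0.0224 0.1032] turn [-0.01  0.29 -0.09] shift after turn [-0.0018 -0.0002 -0.0011] shift now [-0.0018 -0.0002 -0.0011]
[-5.39347937 -2.19760602 29.86760988]
[[([0.4878, 0.0184, 0.022], 0.82)], [([0.4903, 0.0211, 0.0795], 0.84)]]
```

Bottomed out with 30 N up and foot z≈.022. Ease off and open.

Call:
carry_out:
  motion: [0,0,0,-0.001,0,0,1,0,0,0,0,0,0,-1,0,0,0,0,0,0,-1,0,0,0,0,0,0,-1,0,0,0,0,0,0,-1,0,0,0,-0.005,0,0,-1,0,0,0,-0.03,0,0,-1,0,0,0,-0.04,0,0,-1,0,0,0,-0.04,0,0,-1,0,0,0,-0.03,0,0,-1]

```text
time_s: 13.15
eef_pos: [0.4863, 0.0252, 0.2502]
eef_rot: [0.509, 0.488, 0.513, -0.49]
wrist_force: [1.0, -0.1, 0.1]
opening: 1.002
```

```bash
python3 - <<'E'
from h import *
im,P=cam("wrist"); print([lm("wrist",P,t) for t in("marker","marker_mid","tube_a")])
im,P=cam("side"); cv2.imwrite("pics/s2.png",cv2.resize(im[180:240,190:300],None,fx=6,fy=6)); print([lm("side",P,t) for t in("marker","marker_mid")])
plan([.583,-.112,.2],[-.045,1])
print(ctrl.get_obs()["q"])
E
```

```text
[[([0.4886, 0.0144, 0.0231], 0.66)], [([0.487, 0.0207, 0.0779], 0.77)], [([0.4925, -0.0264, 0.0217], 0.81)]]
[[([0.4904, 0.0133, 0.0286], 0.46)], [([0.4841, 0.0161, 0.0782], 0.69)]]
tcp [0.4849 0.0253 0.2458] turn [89.93  0.39  0.58] shift after turn [ 0.0458  0.1416 -0.0918] shift now [0.0445 0.0925 0.1416]
[-1.92513796e-01 -2.82573594e-02  1.80064612e+00 -4.83920730e-04
  1.38017420e+00 -2.36218756e-01]
```

View pics/s2.png

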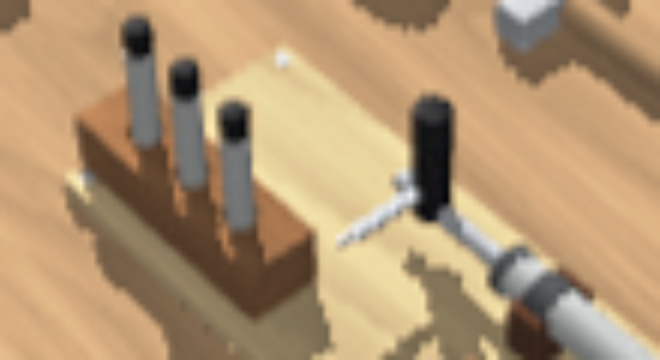

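Side crop: three tubes stand equally deep in the row, the post and pointer are free. Now turn the jaws along the pull direction, with the camera on the row side.

Call:
carry_out:
  motion: [-8.5,0,0,0,0,0,-1,-8.5,0,0,0,0,0,-1,-8.5,0,0,0,0,0,-1,-8.5,0,0,0,0,0,-1,-8.5,0,0,0,0,0,-1,-8.5,0,0,0,0,0,-1,-8.5,0,0,0,0,0,-1,-8.5,0,0,0,0,0,-1,-8.5,0,0,0,0,0,-1,-8.5,0,0,0,0,0,-1]

```text
time_s: 14.5
eef_pos: [0.4762, 0.0269, 0.2294]
eef_rot: [0.693, 0.011, 0.721, -0.005]
wrist_force: [0.3, -0.3, 0.6]
opening: 0.999
```

```bash
python3 - <<'E'
from h import *
plan([.570,-.112,.2],[-.045,1])
E
```

```text
tcp [0.4762 0.0269 0.2294] turn [-3.88 -2.31 -0.48] shift after turn [ 0.0294 -0.143   0.0875] shift now [ 0.0244 -0.1369  0.0981]
```

Call:
carry_out:
  motion: [-3.8,-2.3,-0.5,0,0,0,-1,0,0,0,0.01,-0.03,0.02,-1,0,0,0,0.01,-0.04,0.02,-1,0,0,0,0.01,-0.04,0.02,-1,0,0,0,0,-0.03,0.02,-1,0,0,0,0,0,0.01,-1,0,0,0,0,0,0,-1,0,0,0,0,0,0,-1]

```text
time_s: 15.3
eef_pos: [0.5692, -0.1094, 0.1846]
eef_rot: [0.7, -0.016, 0.713, 0.022]
wrist_force: [-0.5, 0.3, 0.2]
opening: 0.998
```

```bash
python3 - <<'E'
from h import *
im,P=cam("wrist"); cv2.imwrite("pics/w9.png",im)
for t in ("handle_grip","pointer_tip","marker_mid"): print(t,lm("wrist",P,t))
r=ctrl.trace("wrist","handle_grip")
ys,xs=np.nonzero(r[0]["pixels"]); print(r[0]["conf"],xs.min(),xs.max(),ys.min(),ys.max())
plan([.583,-.112,.078],[-.045,1])
E
```

```text
handle_grip [([0.5821, -0.1108, 0.0941], 0.84)]
pointer_tip [([0.5171, -0.1185, 0.0578], 0.65)]
marker_mid [([0.4877, 0.0185, 0.0788], 0.86)]Traceback (most recent call last):
  File "<stdin>", line 5, in <module>
IndexError: list index out of range
```

```bash
python3 - <<'E'
from h import *
plan([.5825,-.111,.076],[-.045,1])
E
```

```text
tcp [ 0.5699 -0.1093  0.1862] turn [ 0.55 -0.91 -0.42] shift after turn [ 0.1102 -0.0023  0.0126] shift now [ 0.11   -0.0032  0.0143]
```

Call:
carry_out:
  motion: [0.5,-0.9,-0.4,0.02,-0.002,0.012,-1,0,0,0,0.03,0,0,-1,0,0,0,0.03,0,0,-1,0,0,0,0.025,0,0,-1,0,0,0,0,0,0,-1]

```text
time_s: 16.05
eef_pos: [0.5841, -0.1086, 0.0829]
eef_rot: [0.71, -0.019, 0.704, 0.016]
wrist_force: [-0.1, 0.7, -1.0]
opening: 0.997
```

```bash
python3 - <<'E'
from h import *
im,P=cam("wrist"); cv2.imwrite("pics/w10.png",im)
for t in ("handle_grip","pointer_tip","marker_mid"): print(t,lm("wrist",P,t))
plan([.5825,-.111,.076],[-.045,1]); print(ctrl.get_obs()["wrist_force"])
E
```

```text
handle_grip [([0.5849, -0.1107, 0.0964], 0.77), ([0.5832, -0.1138, 0.0953], 0.61)]
pointer_tip [([0.5173, -0.115, 0.0587], 0.78)]
marker_mid []
tcp [ 0.588  -0.1104  0.0882] turn [0.23 1.   0.43] shift after turn [ 0.0122 -0.0004 -0.0055] shift now [ 0.0121 -0.0002 -0.0057]
[-0.04060589 -0.43634576  0.13638772]
```

Call:
carry_out:
  motion: [0.2,0.9,0.4,0.013,-0.001,-0.004,-1,0,0,0,0,0,0,-1,0,0,0,0,0,0,1,0,0,0,0,0,0,1,0,0,0,0.002,0,0,1,0,0,0,0.002,0,0,1,0,0,0,0.002,0,0,1]

```text
time_s: 16.95
eef_pos: [0.5871, -0.1122, 0.0742]
eef_rot: [0.71, -0.017, 0.704, 0.015]
wrist_force: [-8.8, 7.7, 25.5]
opening: 0.245
```

```bash
python3 - <<'E'
from h import *
im,P=cam("wrist"); cv2.imwrite("pics/w11.png",im)
for t in ("handle_grip","pointer_tip"): print(t,lm("wrist",P,t))
o=ctrl.get_obs(); print(o["wrist_force"],o["opening"])
plan([.489-.0036+.085*0+.0935,.0179,.076],[-.045,1])
E
```

```text
handle_grip []
pointer_tip [([0.515, -0.1128, 0.0592], 0.63)]
[-4.87895626  4.169294   13.795579  ] 0.24059133968228705
tcp [ 0.5871 -0.1122  0.0743] turn [0.02 0.44 0.12] shift after turn [-0.0017  0.1303 -0.0023] shift now [-0.002   0.1303 -0.0023]
```

View pics/w11.png

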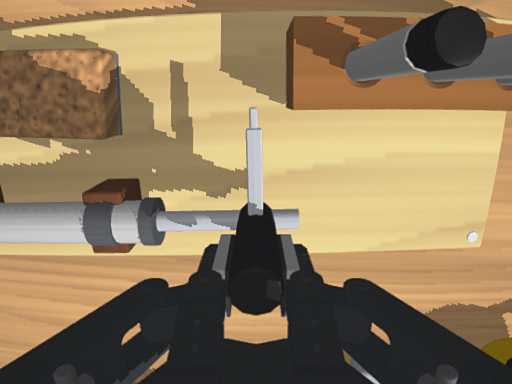

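The post is held between the pads (258,290). The pointer bar runs straight up the picture at column 252–256, so the jaws are aligned with the gauge to about 1°. Pull.

Call:
carry_out:
  motion: [0,0,0,0,0.01,0,1,0,0,0,0,0.02,0,1,0,0,0,0,0.02,0,1,0,0,0,0,0.02,0,1,0,0,0,0,0.02,0,1,0,0,0,0,0.02,0,1,0,0,0,0,0.01,0,1]

```text
time_s: 17.8
eef_pos: [0.5796, -0.0019, 0.0744]
eef_rot: [0.708, -0.021, 0.706, 0.008]
wrist_force: [-2.3, -11.5, 0.4]
opening: 0.244
```

```bash
cat >> h.py <<'E'
def check():
    im,P=cam("wrist"); o=ctrl.get_obs(); print(o["wrist_force"].round(1),round(o["opening"],3),o["dq"].round(3))
    for n in ("wrist","side"):
        if n=="side": im,P=cam("side")
        for t in ("handle_grip","pointer_tip","marker","marker_mid"): print(n,t,lm(n,P,t))
E
python3 - <<'E'
from h import *
check(); plan([.579,.0179,.076],[-.045,1])
E
```

```text
[-3.4 -8.4  1.9] 0.238 [-0.02   0.003 -0.002  0.004  0.002 -0.036]
wrist handle_grip [([0.5775, 0.0006, 0.0943], 0.93)]
wrist pointer_tip []
wrist marker [([0.4894, 0.0148, 0.0244], 0.93)]
wrist marker_mid [([0.4892, 0.0178, 0.0795], 0.62)]
side handle_grip [([0.5683, 0.0041, 0.0955], 0.66)]
side pointer_tip [([0.5066, -0.0061, 0.0619], 0.53)]
side marker [([0.4921, 0.0169, 0.0287], 0.41)]
side marker_mid [([0.4866, 0.0185, 0.0793], 0.48), ([0.545, -0.1414, 0.0001], 0.31)]
tcp [ 0.5797 -0.0031  0.0744] turn [-0.31  0.13  1.03] shift after turn [-0.0016  0.021   0.0002] shift now [-0.002   0.021   0.0001]
```

Call:
carry_out:
  motion: [0,0,0,0,0.01,0,1,0,0,0,0,0.01,0,1,0,0,0,0,0.005,0,1,0,0,0,0,0.001,0,1]

```text
time_s: 18.7
eef_pos: [0.5785, 0.0146, 0.0744]
eef_rot: [0.707, -0.022, 0.707, 0.003]
wrist_force: [0.1, -10.2, -0.6]
opening: 0.241
```

```bash
python3 - <<'E'
from h import *
check(); plan([.579,.0179,.076],[-.067,1])
T=tcp(); im,P=cam("wrist")
for t in ("handle_grip","pointer_tip","marker"):
    for d in ctrl.trace("wrist",t)[:2]:
        ys,xs=np.nonzero(d["pixels"]); print(t,round(d["conf"],2),[(y,xs[ys==y].min(),xs[ys==y].max()) for y in range(ys.min(),ys.max(),8)])
E
```

```text
[ -1.2 -12.    0.6] 0.242 [-0.005  0.003  0.001  0.003  0.001 -0.007]
wrist handle_grip []
wrist pointer_tip [([0.508, 0.0124, 0.0563], 0.93)]
wrist marker [([0.4874, 0.0176, 0.0242], 0.74)]
wrist marker_mid [([0.4909, 0.0173, 0.0814], 0.57)]
side handle_grip [([0.57, 0.0168, 0.0968], 0.6)]
side pointer_tip [([0.4964, 0.3049, 0.0102], 0.64)]
side marker [([0.4914, 0.0137, 0.0278], 0.5)]
side marker_mid [([0.4863, 0.0178, 0.0802], 0.65), ([0.5888, 0.3283, 0.0023], 0.58)]
tcp [0.5785 0.0141 0.0744] turn [-1.86 -0.01  1.55] shift after turn [-0.0016  0.0038  0.0007] shift now [-0.0017  0.0037  0.0006]
handle_grip 0.83 [(108, np.int64(250), np.int64(256)), (116, np.int64(248), np.int64(257)), (124, np.int64(250), np.int64(257)), (132, np.int64(246), np.int64(262)), (140, np.int64(246), np.int64(263)), (148, np.int64(247), np.int64(262)), (156, np.int64(247), np.int64(262)), (164, np.int64(247), np.int64(262)), (172, np.int64(247), np.int64(262)), (180, np.int64(247), np.int64(263)), (188, np.int64(247), np.int64(263)), (196, np.int64(248), np.int64(263)), (204, np.int64(247), np.int64(26
[... 1495 characters left out ...]
4(276)), (12, np.int64(254), np.int64(295)), (20, np.int64(247), np.int64(300)), (28, np.int64(245), np.int64(303)), (36, np.int64(243), np.int64(304)), (44, np.int64(244), np.int64(302)), (52, np.int64(246), np.int64(299)), (60, np.int64(250), np.int64(294)), (68, np.int64(253), np.int64(287)), (76, np.int64(256), np.int64(282))]
marker 0.16 [(10, np.int64(117), np.int64(117)), (18, np.int64(101), np.int64(138)), (26, np.int64(96), np.int64(150)), (34, np.int64(93), np.int64(166)), (42, np.int64(92), np.int64(178)), (50, np.int64(94), np.int64(188)), (58, np.int64(97), np.int64(201)), (66, np.int64(105), np.int64(206)), (74, np.int64(136), np.int64(206)), (82, np.int64(175), np.int64(202))]
```

```bash
cat >> h.py <<'E'
def fit():
    im,P=cam("wrist")
    m=ctrl.trace("wrist","handle_grip")[0]["pixels"]; k=ctrl.trace("wrist","marker")[0]["pixels"]
    def col(a,y): x=np.nonzero(a[y])[0]; return (x.min()+x.max())/2
    ys=np.nonzero(m)[0]; y0=ys.min()
    tip=ray("wrist",P,(np.mean([col(m,y) for y in range(y0+3,y0+14)]),y0),.062)
    base=ray("wrist",P,(np.mean([col(m,y) for y in range(175,195)]),185),.062)
    ky=np.nonzero(k)[0].max(); foot=ray("wrist",P,(np.mean([col(k,y) for y in range(ky-6,ky-1)]),ky),.055)
    yy=np.nonzero(k)[0]; w=[(k[y].sum(),y) for y in range(yy.min(),ky)]; wy=max(w)[1]
    cap=ray("wrist",P,(col(k,wy),wy),.133)
    for s in (.045,.067): g=np.array([-s,1]); print("s",s,"hole-tip",round((foot-tip)[:2]@g,4),"cap-tip",round((cap-tip)[:2]@g,4),"fixed hole-tip",round(([.4894,.0183]-tip[:2])@g,4))
    print(tip,base,"s from bar",(base-tip)[1]/(base-tip)[0],foot,cap)
E
python3 -c "
from h import *
fit()"
```

```text
s 0.045 hole-tip 0.0078 cap-tip 0.0079 fixed hole-tip 0.0082
s 0.067 hole-tip 0.008 cap-tip 0.0083 fixed hole-tip 0.0086
[0.5091 0.011  0.062 ] [0.5479 0.0137 0.062 ] s from bar 0.0695876288659793 [0.4968 0.0182 0.055 ] [0.4893 0.018  0.133 ]
```

All estimates agree that the tip is about 8 mm short.

Call:
carry_out:
  motion: [0,0,0,0,0.006,0,1,0,0,0,0,0.004,0,1,0,0,0,0,0.002,0,1]

```text
time_s: 19.85
eef_pos: [0.5783, 0.0192, 0.0742]
eef_rot: [0.707, -0.023, 0.707, -0.001]
wrist_force: [-1.2, -11.3, 0.4]
opening: 0.24
```

```bash
python3 -c "
from h import *
fit(); print(tcp()[:3,3].round(4)); fit(); o=ctrl.get_obs(); print(o['wrist_force'],o['dq'].round(4),tcp()[:3,3].round(4))"
```

```text
s 0.045 hole-tip 0.0028 cap-tip 0.0026 fixed hole-tip 0.0027
s 0.067 hole-tip 0.003 cap-tip 0.003 fixed hole-tip 0.0031
[0.5093 0.0165 0.062 ] [0.5476 0.019  0.062 ] s from bar 0.0652741514360313 [0.4967 0.0187 0.055 ] [0.4901 0.0182 0.133 ]
[0.5783 0.0192 0.0742]
s 0.045 hole-tip 0.0029 cap-tip 0.0025 fixed hole-tip 0.0027
s 0.067 hole-tip 0.0032 cap-tip 0.0029 fixed hole-tip 0.0031
[0.5088 0.0165 0.062 ] [0.5476 0.019  0.062 ] s from bar 0.06443298969072171 [0.4972 0.0189 0.055 ] [0.4894 0.0181 0.133 ]
[ -1.53864958 -11.92880349   0.82636992] [-0.0013 -0.     -0.0001  0.0007  0.0003 -0.0014] [0.5783 0.0191 0.0742]
```

Call:
carry_out:
  motion: [0,0,0,0,0.0055,0,1]

```text
time_s: 20.25
eef_pos: [0.5781, 0.022, 0.0742]
eef_rot: [0.707, -0.023, 0.707, -0.003]
wrist_force: [-3.4, -12.2, 3.8]
opening: 0.243
```

```bash
python3 -c "
from h import *
ctrl.camera('top');ctrl.camera('top');ctrl.camera('top')
fit(); print(tcp()[:3,3].round(4)); o=ctrl.get_obs(); print(o['wrist_force'],o['dq'].round(4)); check()"
```

```text
s 0.045 hole-tip -0.0009 cap-tip -0.0007 fixed hole-tip -0.0007
s 0.067 hole-tip -0.0006 cap-tip -0.0003 fixed hole-tip -0.0003
[0.5086 0.0199 0.062 ] [0.5474 0.0223 0.062 ] s from bar 0.061855670103092855 [0.4966 0.0185 0.055 ] [0.4895 0.0183 0.133 ]
[0.5781 0.0224 0.0742]
[ -2.6057786  -11.89496686   1.78675332] [ 0.0015 -0.0001 -0.0005 -0.0011 -0.0004  0.0001]
[ -3.1 -11.3   3.3] 0.238 [-0.001  0.001  0.     0.002  0.002 -0.   ]
wrist handle_grip [([0.5745, 0.0251, 0.0967], 0.65)]
wrist pointer_tip [([0.5097, 0.0212, 0.0548], 0.83)]
wrist marker [([0.4873, 0.017, 0.0225], 0.95)]
wrist marker_mid [([0.4896, 0.0212, 0.0781], 0.91)]
side handle_grip [([0.5691, 0.0248, 0.0951], 0.85)]
side pointer_tip [([0.5062, 0.0208, 0.063], 0.83)]
side marker [([0.4868, 0.0162, 0.0309], 0.49)]
side marker_mid [([0.487, 0.0146, 0.0795], 0.58), ([0.768, -0.1223, 0.0015], 0.18)]
```

Aligned to within 1 mm, steady, and holding about 12 N. Handing in.

```bash
python3 -c "
from h import *
print(ctrl.hand_in())"
```

```text
the job is handed in; nothing more can be done
None
```

I moved the marker tube from the storage block into the empty hole of the gauge's row (x = 165 mm) and let go of it. I then pulled the rod out by its post until the pointer lined up with that tube. I handed in at about 21 s, with the arm still holding the post; no verdict was reported.

**Last checks:**
- **Pointer:** the three wrist-camera ray estimates put the tip within 1 mm of the hole's centre along the row. The network's point estimates put the tip about 2.5 mm (side camera) to 4 mm (wrist camera) beyond it. Those are only good to about 4 mm.
- **Holding:** the wrist force was about 12 N, matching the expected spring pull at that travel. Joint speeds were near zero and the grip was steady.
- **Marker tube:** its foot measured z ≈ 22 mm against the expected 23 mm for fully down. The side camera read its foot 5–8 mm higher, but its reading of the tube's mid-point (about 79 mm) agreed with fully down. The last side picture I viewed, before the pull, showed it as deep and upright as its two neighbours.

**One thing went off plan:** while first closing on the marker tube, the gripper slid about 12 mm up it and gripped at the cap. The tube stayed in its hole, and the grip held for the whole move.

I did not measure the other tubes, the dowels or the bystanders again at the end. I saw no unexpected contact on the way.

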